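# Clamp the dental model holder to the T-slot bed

## Task

Take the T-bolt with the wing nut from the wooden rack and lower its T-head lengthways into the bed's slot in the mouth of the model holder's fork; push the bolt fully home against the closed end of the fork and turn it clockwise until the T-head sits square across the slot. Then tighten the wing nut firmly clockwise so that the bolt clamps the holder where it stands, upright, and let go, leaving everything else where it is.

Things in the scene. Friction and masses are not known exactly. Their poses are not given: they have to be found in the camera images.
- wing (a point): Grasp here: centre of the steel wing nut's wing, an upright bar 40 mm long (x), 14 thick (y), 26 tall (z). Below it a hub 18 mm across, then the nut's round flange, 32 mm across, 5 thick; flange underside 26 mm and flange top 21 mm below this point. The wing is the nut's only bar shape; at the start it is parallel to the T-head.
- t_head (a point): Centre of the T-head at the foot of the T-bolt: bar 30 mm long (x), 12 wide (y), 8 tall (z). At the start 50.5 mm below the wing centre; its top is 20.5 mm below the flange underside. Over it a cam neck (9 mm tall, 13 x 17 mm) that enters the slot with the head pointing along it and stops the bolt after a quarter turn clockwise from above, square or up to about 15 degrees past.
- nut (a joint): Nut's turn on the bolt, rad: 0 at start, grows clockwise from above (tightening), limits -0.2 to 5; 2.5 mm of travel per rad. Stiff thread (0.15 N m): turning the wing turns the whole bolt until its neck stops in the slot; only then the nut turns. About 1.0 rad takes up the play, then torque climbs steeply; tight is 0.3 to 0.4 N m on the wing (20 N clamping or more). It stays as left.
- fork_seat (a point): On the holder's fork, on its top face (8 mm above the bed): where the bolt's axis ends up when home. x points from the open mouth to the stone model. Notch 17 mm wide, 24 deep: mouth 18 mm before (-x), closed end 6 mm behind. Lower the lengthways head with the bolt axis 10 to 14 mm before this point, then push in. Raised part starts 74 mm behind, rises 46 mm above this face.
- bed_top (a point): Centre of the top of the fixed aluminium T-slot bed, 220 (x) by 230 (y) mm, 34 high. Two slots along its x at y = +55 and -55 mm, 17 mm wide through lips 10 mm thick; undercut below 36 wide, 18 deep. The holder's fork lines up with one slot (within 1 mm, 1 degree); a stepped block stands over the other. With the flange on the fork, the T-head's top is 2.5 mm below the lips.
- tbolt: The whole T-bolt, 0.26 kg with its nut; shank 12 mm thick. Origin at the centre of the T-head's underside, z up. It starts hanging by the nut's flange in one of the rack's three pockets (the others hold a round-knobbed bolt and a bolt with a small nut); lift it 40 mm straight up to clear.
- holder: The loose model holder, 1.2 kg: dark steel foot 160 x 70 mm with a forked end and a cream stone dental arch on top. Origin on its underside, 67 mm behind (+x) and 8 mm below the fork seat. To stay where it stands.
- bed: The T-slot bed; origin at the centre of its underside, 34 mm below its top face, same axes.
- rack: Fixed wooden rack, 62 mm (x) by 215 mm (y), 42 mm high; origin at the centre of its underside. Three pockets 34 mm (x) by 17 mm (y) at y = -70, 0 and +70 mm.
- riser: Stepped steel block, 70 x 46 mm, 38 mm high, on the bed over the other slot; leave alone.
- knob_bolt: Bolt with a round black knob in the rack; leave alone. Origin at the underside of its flange.
- hex_stud: Bolt with a small plain nut in the rack; leave alone. Origin at the underside of its washer.
- cast: Loose stone cast on the bench; leave alone.
- mix_bowl: Rubber mixing bowl, 110 mm across; leave alone.
- wax_tin: Open round metal tin, 84 mm across; leave alone.
Not all that is in view belongs to the job. Leave any red look-alike of the tbolt alone.

How it is judged:
On the way, in this order (a step that is already met when the one before it is completed fails the run):
1. the T-head is inside the slot, under the lips, at the fork (z of t_head in the frame of bed below 0.022 m and horizontal distance between t_head and fork_seat below 0.05 m and angle between tbolt's own z axis and vertical below 0.25 rad), for 0.1 s.
2. the bolt is home in the fork and its T-head is square across the slot (z of t_head in the frame of bed below 0.0235 m and horizontal distance between t_head and fork_seat below 0.006 m and angle between the x axis of t_head and the x axis of bed, either way round above 1.13 rad), for 0.1 s.
At the end, for the whole second after the job is handed in: T-head under the slot lips, square across the slot within 25 degrees; bolt upright within 6 degrees, within 6 mm of home in the fork, at rest; nut tight (over 12 N on the holder, over 8 N on the bed); holder level and within 15 mm of its start (all of step 2 and angle between tbolt's own z axis and vertical below 0.1 rad and contact force between tbolt and holder above 12 N and contact force between tbolt and bed above 8 N and angle between holder's own z axis and vertical below 0.05 rad and distance of holder from where it was at the start of the episode below 0.015 m and linear speed of tbolt below 0.01 m/s); the robot touches nothing.
It fails at once if the holder is shoved more than 25 mm or tipped (distance of holder from where it was at the start of the episode above 0.025 m or angle between holder's own z axis and vertical above 0.2 rad).
It fails at once if another thing is disturbed by more than 25 mm (distance of any of riser, knob_bolt, hex_stud, cast, mix_bowl, wax_tin from where it was at the start of the episode above 0.025 m).
It also fails if it takes over 70 s, if anything falls off the work surface, if the arm or the gripper's body presses on something with over 40 N, if the wrist force passes 120 N, or if a joint passes its speed limit or range.

## Robot

A 6-joint arm with a two-finger parallel gripper is mounted at the origin on the work surface. World frame = base frame: x ahead of the robot, y to its left, z up, the work surface at z = 0. Lengths are in m, angles in rad, forces in N, time in s.
With the tool pointing down it reaches from about 0.325 to 0.925 m from the base axis. Payload 3.1 kg.
Tool frame: the origin (TCP) lies between the finger pads; the fingertips stand 25 mm ahead of it and the grasp point (between the pads) lies 6 mm ahead of it (r.tip_reach is the distance from the TCP to the fingertips, in m); z points along the fingers, y is the direction in which the jaws open and shut (so a half turn about z gives the same grasp; the last joint's range is limited). The gripper opens to 85 mm and grips with 20 to 120 N. Pads are 22 mm wide; open, the fingers measure 114 mm over their backs; the gripper's body (76 mm by 85 mm) begins 54 mm behind the grasp point. The pads swing forward as they close: fully open they stand 13 mm farther back than shut.
Start: joints at [-1.34, 0.217, 1.613, -0, 1.311, -0.112], TCP at [0.21, -0.589, 0.256] pointing down, gripper open.
Joint ranges: [-2.75, 2.75], [-0.78, 2.1], [0.31, 2.55], [-1.13, 4.27], [0.13, 2.63], [-2.58, 2.58]. Speed limits (rad/s): [2.79, 2.79, 3.14, 3.14, 3.14, 3.14].

## Interface

Orientations are given as a 3x3 rotation matrix whose columns are the frame's x, y, z axes.
In Python, from bench import r gives the robot as it stands.
- The arm moves only by the tool move_arm, never from a script. Its argument "increments" is a list of rows, each a list of 3 entries, a list of its own where there are three numbers: the turn, a rotation vector about the tool's x, y, z in rad, then the shift along the tool's x, y, z in cm, then the opening, from -1 (shut) to 1 (fully open), so that 0 is half open. A call has 1 to 10 rows; each row shifts and turns the commanded pose from where the row before left it, along the tool's axes as they then stand; what a row does not reach is not made up. A row lasts 1/8 s, in which the tool goes at most 62.5 mm and 10.7 degrees, less where a joint would pass 70% of its speed; a pose out of reach is approached as far as the arm can. A call with a gripper value outside its range is refused whole. The fingers move at their own pace and stop on an object; the grip force is fixed at half the most. Time passes only in rows, so rows that do not move let the fingers close. It gives the time, the measured TCP pose, the force and the opening at its end, in the units of the state.
- r.get_state(): the state, without advancing time (a new reading comes with each control period).
- r.get_image(name): name is "side" or "top" or "wrist"; returns (picture, depth): 384x512x3 uint8, red, green, blue; 384x512 float32, m along the optical axis (not along the pixel's ray), 0 where there is no reading.
- r.camera_params(name): a dict with "mtx" (3x3 intrinsics, pixels), "extrinsics" (4x4, takes a point from camera to world coordinates); the wrist camera has in their place "T_tool_cam" (4x4, takes a point from camera to tool coordinates, whose origin is the TCP and whose axes are the flange's). Camera axes: x right, y up, looking along -z (the intrinsics and any distortion apply to the point x, -y, -z); pixel columns grow to the right and rows downward; lengths in m; the calibration is good to about 2 mm. A picture is of the moment at which its call begins: read the wrist's pose just before it. camera_params takes no time and is no camera call.
- r.hand_in(): hands the job in, once; it reports no verdict.
The state is a dict: "clock": time; "q": joint angles; "qd": joint speeds; "effort": joint torques, N m; "ee_pos": TCP position; "eef_rot": TCP orientation; "ft_force": force on the tool from outside, world axes, zero at the start; "ft_torque": the same for the moment, N m; "width": finger opening in m.
Only numpy, scipy, OpenCV 4.12 (cv2) and the standard library are available. Lean on these libraries where they do the work, as an engineer would, in place of code of your own. Each camera call takes 0.05 s, during which the arm holds its last target.

## Working session

There is one attempt and no reset: what is moved stays moved. The work goes in short steps, Python scripts to look and compute and a tool call to move; the robot and the scene stay as the last step left them, time stands still between calls to the robot, and variables do not carry over. Pictures are saved under pics/ and viewed, and the job is handed in when it is done.

Besides the shell and the picture viewer there is one more tool, called after "Call:" by a JSON object that holds its "method" and its "body", one argument or row to a line. move_arm: Moves the arm, as the interface text tells. Its arguments: {"type":"object","properties":{"increments":{"type":"array"}},"required":["increments"]}

```bash
ls; mkdir -p pics
cat > h.py <<'E'
import numpy as np, cv2
from bench import r
def snap(n,fn=None):
    s=r.get_state(); im,d=r.get_image(n)
    if fn: cv2.imwrite('pics/'+fn,cv2.cvtColor(im,cv2.COLOR_RGB2BGR))
    p=r.camera_params(n); K=np.array(p['mtx'])
    if 'extrinsics' in p: T=np.array(p['extrinsics'])
    else:
        W=np.eye(4);W[:3,:3]=np.array(s['eef_rot']);W[:3,3]=s['ee_pos'];T=W@np.array(p['T_tool_cam'])
    return im,d,K,T,p
def ray(K,T,u,v):
    d=np.array([(u-K[0,2])/K[0,0],-(v-K[1,2])/K[1,1],-1.0]); return T[:3,3],T[:3,:3]@d
def onz(K,T,u,v,z):
    o,d=ray(K,T,u,v); return o+d*(z-o[2])/d[2]
def pt(K,T,u,v,dep):
    o,d=ray(K,T,u,v); return o+d*dep
def proj(K,T,P):
    c=np.linalg.inv(T)@np.append(P,1); return K[0,0]*c[0]/-c[2]+K[0,2], K[1,1]*-c[1]/-c[2]+K[1,2]
def cloud(K,T,d):
    v,u=np.mgrid[:d.shape[0],:d.shape[1]]
    D=np.stack([(u-K[0,2])/K[0,0],-(v-K[1,2])/K[1,1],-np.ones_like(d)],-1)*d[...,None]
    return D@T[:3,:3].T+T[:3,3]
E
python3 - <<'E'
from h import *
for n in('top','side','wrist'):
    im,d,K,T,p=snap(n,n+'0.png'); np.savez('/tmp/%s0.npz'%n,im=im,d=d,K=K,T=T)
    print(n,p)
s=r.get_state();print(s['clock'],s['ee_pos'],s['eef_rot'],s['ft_force'],s['width'],r.tip_reach)
E
```

```text
pics
top {'mtx': array([[499.73734798,   0.        , 259.89309405],
       [  0.        , 499.73734798, 198.82469473],
       [  0.        ,   0.        ,   1.        ]]), 'extrinsics': array([[ 0.01026045,  0.9893727 , -0.14503928,  0.35896546],
       [-0.99976775,  0.01289914,  0.01726423, -0.02054235],
       [ 0.01895164,  0.14482845,  0.98927527,  1.2598169 ],
       [ 0.        ,  0.        ,  0.        ,  1.        ]])}
side {'mtx': array([[481.02260845,   0.        , 256.44603548],
       [  0.        , 481.02260845, 191.54580074],
       [  0.        ,   0.        ,   1.        ]]), 'extrinsics': array([[-0.85041636,  0.30601573, -0.42795607,  0.00478563],
       [-0.52578328, -0.46566821,  0.71183218,  0.88557544],
       [ 0.01854631,  0.83036588,  0.55690982,  0.78934895],
       [ 0.        ,  0.        ,  0.        ,  1.        ]])}
wrist {'mtx': array([[303.00238967,   0.        , 256.79043439],
       [  0.        , 303.00238967, 194.63171394],
       [  0.        ,   0.        ,   1.        ]]), 'T_tool_cam': array([[-8.91690495e-04,  9.65797827e-01,  2.59294742e-01,
         6.39705900e-02],
       [ 9.99999590e-01,  8.19790848e-04,  3.85422045e-04,
         4.13081415e-04],
       [ 1.59672317e-04,  2.59294979e-01, -9.65798161e-01,
        -1.17238861e-01],
       [ 0.00000000e+00,  0.00000000e+00,  0.00000000e+00,
         1.00000000e+00]])}
0.15 [ 0.20996325 -0.58804261  0.25523344] [[ 9.41820525e-01  3.36115901e-01 -4.46461427e-04]
 [ 3.36116127e-01 -9.41818640e-01  1.89688919e-03]
 [ 2.17088924e-04 -1.93659206e-03 -9.99998101e-01]] [ 0.08788525 -0.32059535  0.45010591] 0.0850830292485422 0.025
```

View pics/top0.png

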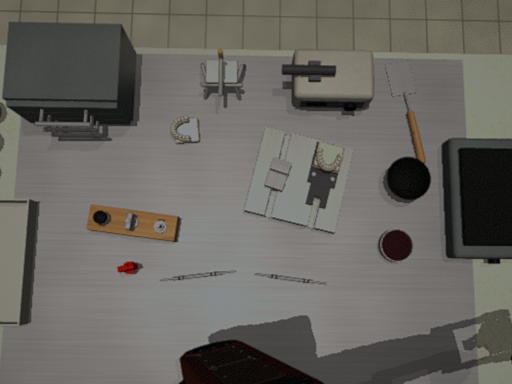

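View pics/side0.png

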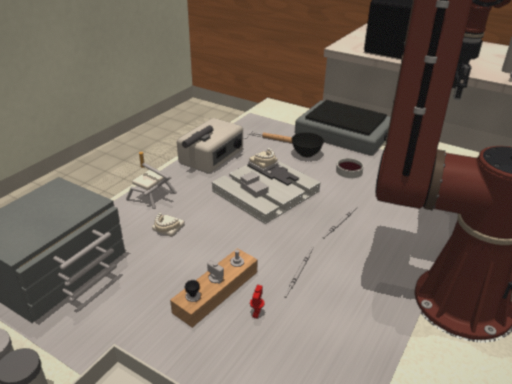

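View pics/wrist0.png

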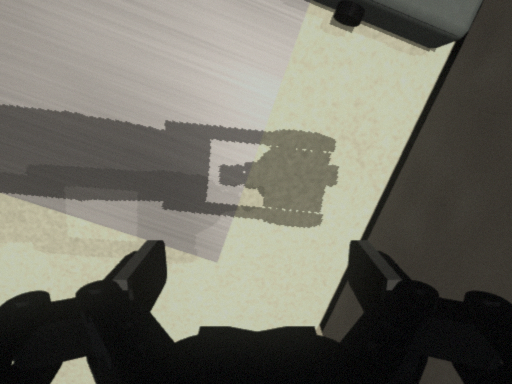

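Top view candidates: round knob (100,217), wing nut (130,222), hex nut (160,227) and the red look-alike (128,268). I choose (130,222), and will check it in an enlarged crop.

Run:
```python
from h import *
z=np.load('/tmp/top0.npz');im=z['im'];d=z['d'];K=z['K'];T=z['T']
a=cv2.resize(im[195:280,80:190],None,fx=7,fy=7,interpolation=cv2.INTER_CUBIC)
cv2.imwrite('pics/crop1.png',a[...,::-1])
a=cv2.resize(im[120:240,235:365],None,fx=6,fy=5,interpolation=cv2.INTER_CUBIC)
a=cv2.resize(im[125:237,240:360],None,fx=5.3,fy=5.3,interpolation=cv2.INTER_CUBIC)
cv2.imwrite('pics/crop2.png',a[...,::-1])
P=cloud(K,T,d)
for u,v in[(130,222),(128,220),(145,226),(115,222),(160,227),(100,217),(270,190),(318,185),(320,175),(322,200),(328,160),(300,200)]:print(u,v,P[v,u].round(4))
```

```text
130 222 [0.473  0.2654 0.077 ]
128 220 [0.4769 0.2683 0.0852]
145 226 [0.4672 0.2374 0.0405]
115 222 [0.4759 0.3102 0.0421]
160 227 [0.4641 0.1987 0.0528]
100 217 [0.4836 0.3354 0.0809]
270 190 [ 0.5654 -0.0678  0.0084]
318 185 [ 0.5747 -0.186   0.0384]
320 175 [ 0.5997 -0.1909  0.0401]
322 200 [ 0.5369 -0.1954  0.0399]
328 160 [ 0.6329 -0.2076  0.0633]
300 200 [ 0.5377 -0.142   0.0293]
```

View pics/crop1.png

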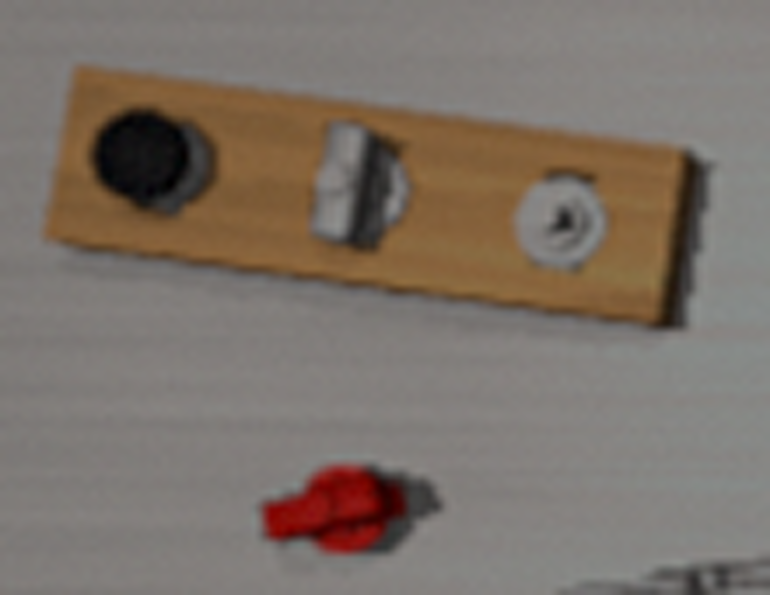

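View pics/crop2.png

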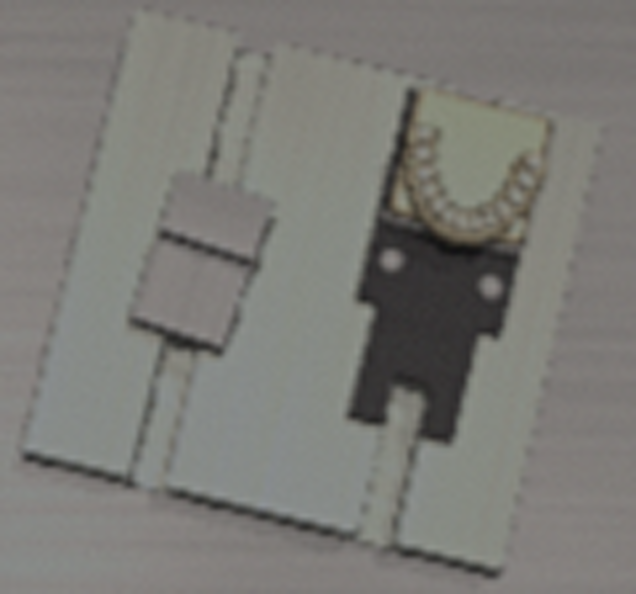

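The crop confirms it: a grey wing on a flange in the middle pocket at about (130,222). The fork mouth is at about (316,201), with the slot visible in front of it. Now the coarse poses.

Run:
```python
from h import *
z=np.load('/tmp/top0.npz');K=z['K'];T=z['T']
f1=lambda u,v:(80+u/7-.43,195+v/7-.43)
f2=lambda u,v:(240+u/5.3-.4,125+v/5.3-.4)
C=[onz(K,T,*f1(*c),.042) for c in[(78,66),(690,150),(660,322),(45,238)]]
print('rack',np.round(C,4),np.mean(C,0)); 
dv=(C[0]+C[3]-C[1]-C[2]);print('yaw(y axis)',np.degrees(np.arctan2(-dv[0],dv[1])),np.linalg.norm(dv)/2)
W=[onz(K,T,*f1(*c),.081) for c in[(332,120),(368,125),(350,245),(312,238)]]
print('wing',np.mean(W,0));w=W[0]+W[1]-W[2]-W[3];print(np.degrees(np.arctan2(w[1],w[0])),np.linalg.norm(w)/2)
B=[onz(K,T,*f2(*c),.034) for c in[(138,10),(603,125),(500,575),(22,455)]]
print('bed',np.round(B,4),np.mean(B,0));w=B[0]+B[1]-B[2]-B[3];print(np.degrees(np.arctan2(w[1],w[0])),np.linalg.norm(w)/2)
N=[onz(K,T,*f2(*c),.042) for c in[(388,388),(424,397),(416,436),(380,426)]]
print('notch',np.round(N,4))
```

```text
rack [[0.5193 0.3716 0.042 ]
 [0.4925 0.1575 0.042 ]
 [0.4325 0.1659 0.042 ]
 [0.4591 0.3794 0.042 ]] [0.47584535 0.26858429 0.042     ]
yaw(y axis) -7.129112020574201 0.2154204451421803
wing [0.47598774 0.2688188  0.081     ]
-6.2668501000736985 0.040548204748007445
bed [[ 0.7241 -0.0546  0.034 ]
 [ 0.671  -0.2768  0.034 ]
 [ 0.4558 -0.2251  0.034 ]
 [ 0.5092 -0.0024  0.034 ]] [ 0.59002705 -0.13970892  0.034     ]
-13.57573461888768 0.2212721071324139
notch [[ 0.5418 -0.1724  0.042 ]
 [ 0.5377 -0.1892  0.042 ]
 [ 0.5194 -0.1854  0.042 ]
 [ 0.5238 -0.1686  0.042 ]]
```

Call:
{"method": "move_arm", "body": {
  "increments": [
    [[0,0,0],[4.3,-2.8,0.7],-0.1],
    [[0,0,0],[4.3,-2.8,0.7],-0.1],
    [[0,0,0],[4.3,-2.8,0.7],-0.1],
    [[0,0,0],[4.3,-2.8,0.7],-0.1],
    [[0,0,0],[4.3,-2.8,0.7],-0.1],
    [[0,0,0],[4.3,-2.8,0.7],-0.1],
    [[0,0,0],[4.3,-2.8,0.7],-0.1],
    [[0,0,0],[4.3,-2.8,0.7],-0.1],
    [[0,0,0],[4.3,-2.8,0.7],-0.1],
    [[0,0,0],[4.3,-2.8,0.7],-0.1]
  ]
}}

```text
clock: 1.4
ee_pos: [0.5217, -0.1789, 0.1859]
eef_rot: [[0.942, 0.336, -0.0], [0.336, -0.942, -0.0], [-0.0, 0.0, -1.0]]
ft_force: [0.3, 0.6, 1.1]
width: 0.0383
```

Call:
{"method": "move_arm", "body": {
  "increments": [
    [[0,0,-0.18],[0,0,0],-0.1],
    [[0,0,-0.18],[0,0,0],-0.1],
    [[0,0,-0.18],[0,0,0],-0.1],
    [[0,0,-0.18],[0,0,0],-0.1],
    [[0,0,-0.18],[0,0,0],-0.1],
    [[0,0,-0.18],[0,0,0],-0.1],
    [[0,0,-0.18],[0,0,0],-0.1],
    [[0,0,-0.18],[0,0,0],-0.1],
    [[0,0,-0.18],[0,0,0],-0.1],
    [[0,0,-0.18],[0,0,0],-0.1]
  ]
}}

```text
clock: 2.65
ee_pos: [0.5207, -0.1802, 0.1859]
eef_rot: [[-0.546, 0.838, -0.001], [0.838, 0.546, 0.0], [0.001, -0.0, -1.0]]
ft_force: [-1.4, -0.3, -0.2]
width: 0.0386
```

Call:
{"method": "move_arm", "body": {
  "increments": [
    [[0,0,-0.18],[0,0,0],-0.1],
    [[0,0,-0.18],[0,0,0],-0.1],
    [[0,0,-0.18],[0,0,0],-0.1],
    [[0,0,-0.18],[0,0,0],-0.1],
    [[0,0,-0.04],[0,0,0],-0.1],
    [[0,0,0],[0,0,0],-0.1],
    [[0,0,0],[0,0,0],-0.1]
  ]
}}

```text
clock: 3.52
ee_pos: [0.5208, -0.1803, 0.1861]
eef_rot: [[-0.971, 0.237, -0.0], [0.237, 0.971, 0.0], [0.0, 0.0, -1.0]]
ft_force: [-0.1, -0.8, 0.1]
width: 0.0384
```

Run:
```python
from h import *
im,d,K,T,p=snap('wrist','w1.png'); np.savez('/tmp/w1.npz',im=im,d=d,K=K,T=T)
s=r.get_state();print(s['clock'],s['q'],s['ee_pos'],s['eef_rot'],s['width'])
```

```text
3.575 [-4.60681733e-01  1.32788743e-01  1.84926801e+00 -3.32515727e-06
  1.15976755e+00 -1.79217767e+00] [ 0.52088118 -0.18036647  0.18616958] [[-9.71504327e-01  2.37021725e-01 -2.08858186e-04]
 [ 2.37021709e-01  9.71504349e-01  1.00252962e-04]
 [ 2.26668765e-04  4.78922619e-05 -9.99999973e-01]] 0.038326979522262904
```

View pics/w1.png

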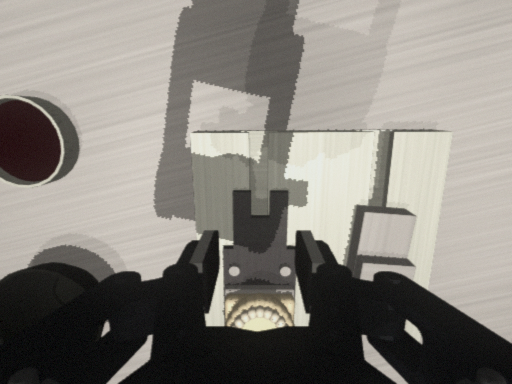

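The wrist view shows the fork's notch at columns 251–270, mouth near row 191 and closed end near row 216. The slot runs straight up the image, so the yaw is close. Measuring it precisely.

Run:
```python
from h import *
z=np.load('/tmp/w1.npz');im=z['im'];d=z['d'];K=z['K'];T=z['T']
a=cv2.resize(im[125:245,210:310],None,fx=5,fy=5,interpolation=cv2.INTER_CUBIC);a=np.clip(a.astype(float)*1.5,0,255).astype(np.uint8)
cv2.imwrite('pics/crop3.png',a[...,::-1])
g=cv2.cvtColor(im,cv2.COLOR_RGB2GRAY)
for v in(194,198,202,206,210,213,216,219):print(v,g[v,228:294:1].tolist())
P=cloud(K,T,d)
for v,u in[(170,260),(170,240),(200,245),(200,278),(203,260),(225,260)]:print(v,u,P[v,u].round(4))
```

```text
194 [136, 134, 133, 130, 96, 60, 50, 51, 57, 52, 52, 52, 53, 56, 55, 53, 51, 52, 51, 52, 53, 52, 52, 95, 110, 111, 116, 120, 131, 128, 129, 129, 134, 131, 130, 129, 131, 130, 124, 115, 126, 106, 67, 55, 57, 54, 51, 52, 56, 56, 58, 54, 57, 52, 55, 57, 58, 59, 57, 65, 97, 125, 135, 135, 132, 137]
198 [136, 130, 133, 132, 106, 70, 55, 54, 51, 55, 51, 50, 53, 51, 49, 53, 50, 52, 56, 49, 51, 54, 58, 93, 107, 107, 107, 107, 106, 112, 110, 115, 122, 125, 126, 118, 114, 114, 110, 101, 125, 93, 61, 56, 56, 52, 56, 50, 52, 56, 54, 56, 53, 56, 54, 55, 57, 60, 56, 61, 88, 123, 135, 133, 133, 129]
202 [136, 128, 134, 129, 106, 69, 55, 51, 49, 47, 52, 50, 53, 51, 50, 53, 53, 49, 52, 52, 54, 52, 55, 89, 108, 103, 104, 107, 107, 104, 108, 108, 108, 107, 104, 105, 103, 106, 107, 101, 123, 95, 60, 56, 51, 52, 55, 51, 53, 52, 54, 55, 56, 58, 53, 58, 56, 56, 60, 62, 110, 130, 134, 133, 134, 132]
206 [134, 131, 132, 129, 101, 68, 54, 52, 53, 48, 49, 51, 56, 52, 52, 50, 52, 51, 51, 54, 53, 51, 51, 86, 103, 102, 104, 106, 106, 105, 107, 103, 105, 106, 107, 106, 105, 107, 103, 99, 117, 87, 57, 50, 51, 50, 5
[... 744 characters left out ...]
 50, 49, 52, 49, 50, 49, 49, 53, 45, 42, 33, 37, 35, 35, 40, 35, 38, 36, 38, 36, 37, 38, 40, 37, 38, 38, 38, 43, 53, 54, 49, 49, 53, 55, 51, 51, 53, 53, 59, 78, 87, 91, 89, 91, 95, 152, 212, 228, 228, 228, 226, 227]
219 [131, 133, 127, 129, 113, 75, 53, 48, 50, 51, 46, 50, 49, 48, 48, 47, 52, 51, 48, 50, 48, 48, 51, 48, 48, 49, 47, 46, 48, 51, 49, 48, 50, 48, 50, 52, 53, 51, 46, 47, 50, 52, 48, 46, 51, 51, 53, 48, 50, 52, 49, 56, 75, 83, 85, 87, 87, 87, 94, 149, 211, 228, 228, 226, 228, 223]
170 260 [ 0.5095 -0.1755  0.0062]
170 240 [ 0.5002 -0.1921  0.034 ]
200 245 [ 0.5264 -0.1938  0.0419]
200 278 [ 0.5334 -0.165   0.0421]
203 260 [ 0.5431 -0.1836  0.0052]
225 260 [ 0.5527 -0.1863  0.042 ]
```

View pics/crop3.png

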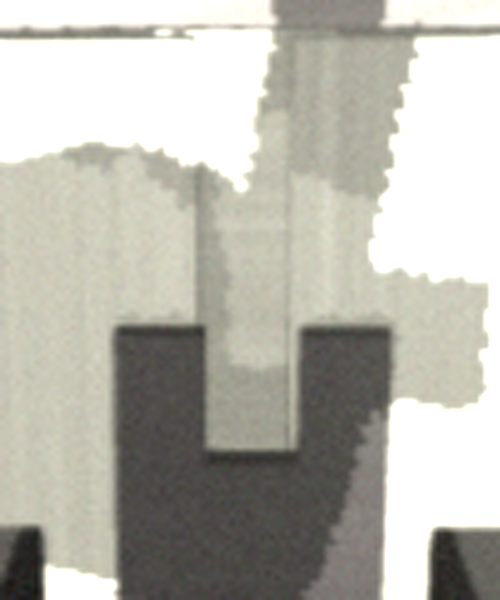

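Run:
```python
from h import *
z=np.load('/tmp/w1.npz');K=z['K'];T=z['T']
R=lambda u,v,zz=.042:onz(K,T,u,v,zz)
L=R(250.8,202);Rr=R(269.6,202);OL=R(232.2,202);OR=R(288,202);print(L,Rr,np.linalg.norm(L-Rr),OL,OR,np.linalg.norm(OL-OR))
L1=R(250.8,196);L2=R(250.9,212);O1=R(232,196);O2=R(232.4,216)
for a,b in((L1,L2),(O1,O2)):w=b-a;print('yaw',np.degrees(np.arctan2(w[1],w[0])))
E_=R(260.2,217);M=R(260.2,191.3)
print('end',E_,'mouth',M,np.linalg.norm(E_-M))
# slot at z .034, row 165 
g=cv2.cvtColor(np.load('/tmp/w1.npz')['im'],cv2.COLOR_RGB2GRAY)
for v in(140,150,160,170,180):print(v,g[v,242:282].tolist())
for a,b in(((196.5,130.5),(448,130.5)),):
  A=R(*a,.034);B=R(*b,.034);print(A,B,np.linalg.norm(A-B),np.degrees(np.arctan2((B-A)[0],-(B-A)[1])))
```

```text
[ 0.52940249 -0.18919308  0.042     ] [ 0.5334274  -0.17277685  0.042     ] 0.016902435926783005 [ 0.52542056 -0.20543395  0.042     ] [ 0.53736685 -0.15670921  0.042     ] 0.050167856675860635
yaw -13.71846183754775
yaw -13.880069451627138
end [ 0.54526092 -0.18433555  0.042     ] mouth [ 0.5217623  -0.17864929  0.042     ] 0.024176826576562917
140 [228, 227, 229, 229, 225, 224, 205, 188, 199, 208, 210, 209, 208, 210, 211, 210, 209, 209, 210, 206, 168, 126, 114, 114, 113, 104, 106, 114, 119, 115, 113, 116, 120, 125, 124, 121, 116, 116, 115, 117]
150 [226, 227, 229, 229, 225, 226, 217, 195, 201, 207, 208, 210, 207, 208, 208, 210, 214, 217, 172, 135, 128, 132, 131, 130, 130, 123, 120, 119, 115, 119, 117, 115, 122, 124, 123, 118, 114, 117, 116, 119]
160 [117, 116, 117, 120, 118, 112, 106, 94, 101, 111, 113, 128, 145, 161, 199, 214, 171, 140, 131, 125, 127, 124, 127, 128, 126, 120, 130, 132, 131, 135, 130, 127, 120, 125, 120, 117, 115, 113, 113, 118]
170 [141, 139, 142, 139, 137, 136, 132, 107, 108, 114, 117, 128, 132, 136, 136, 138, 135, 133, 135, 134, 135, 136, 136, 135, 137, 128, 131, 136, 135, 134, 138, 138, 140, 145, 145, 136, 137, 135, 131, 136]
180 [139, 139, 140, 138, 137, 134, 132, 105, 103, 106, 106, 110, 108, 110, 119, 128, 129, 126, 129, 126, 128, 126, 130, 127, 126, 122, 130, 139, 134, 134, 135, 139, 139, 142, 137, 136, 133, 132, 132, 139]
[ 0.45743265 -0.22007337  0.034     ] [ 0.50958842 -0.00727291  0.034     ] 0.21909874708894697 166.22870757685163
```

Call:
{"method": "move_arm", "body": {
  "increments": [
    [[0,0,0],[1.88,5.32,0],-0.1],
    [[0,0,0],[1.88,5.32,0],-0.1],
    [[0,0,0],[1.88,5.32,0],-0.1],
    [[0,0,0],[1.88,5.32,0],-0.1],
    [[0,0,0],[1.88,5.32,0],-0.1],
    [[0,0,0],[1.88,5.32,0],-0.1],
    [[0,0,0],[1.88,5.32,0],-0.1],
    [[0,0,0],[1.88,5.32,0],-0.1],
    [[0,0,-0.117],[0,0,0],-0.1],
    [[0,0,0],[0,0,0],-0.1]
  ]
}}

```text
clock: 4.82
ee_pos: [0.4752, 0.2694, 0.1862]
eef_rot: [[-0.993, 0.121, -0.0], [0.121, 0.993, -0.0], [0.0, -0.0, -1.0]]
ft_force: [-0.4, -0.0, 0.1]
width: 0.0383
```

Run:
```python
from h import *
z=np.load('/tmp/w1.npz');K=z['K'];T=z['T']
b=np.radians(-13.8);ex=np.array([np.cos(b),np.sin(b)]);ey=np.array([-np.sin(b),np.cos(b)]);seat=np.array([.5393,-.1829])
for u,v in((248.8,170),(267.3,170),(248.7,150),(267.2,150)):
  p=onz(K,T,u,v,.034)[:2]-seat;print(p@ex,p@ey)
im,d,K,T,p=snap('wrist','w2.png'); np.savez('/tmp/w2.npz',im=im,d=d,K=K,T=T)
s=r.get_state();print(s['clock'],s['q'],s['ee_pos'],s['eef_rot'],s['width'])
```

```text
-0.03579679783374672 -0.010296541366493573
-0.035804416597588436 0.006369608315993935
-0.0537422931404788 -0.01027173057621769
-0.05375015226022296 0.006110373121349198
4.875 [ 3.86147890e-01  1.22065474e-01  1.86125520e+00 -1.78487003e-04
  1.15856414e+00 -1.06108893e+00] [0.47533514 0.26876648 0.18617408] [[-9.92385026e-01  1.23174335e-01 -2.09050914e-04]
 [ 1.23174387e-01  9.92385007e-01 -2.61525215e-04]
 [ 1.75245798e-04 -2.85283426e-04 -9.99999944e-01]] 0.038660525174600176
```

View pics/w2.png

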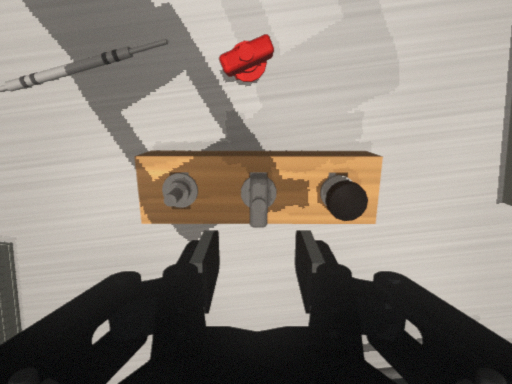

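The wrist view shows the wing at about (259,205) in the middle pocket, its long axis vertical. The hex stud is at (180,190), the knob at (346,200) and the red look-alike at (247,58).

Run:
```python
from h import *
z=np.load('/tmp/w2.npz');im=z['im'];d=z['d'];K=z['K'];T=z['T']
a=cv2.resize(im[150:240,220:300],None,fx=6,fy=6,interpolation=cv2.INTER_CUBIC);a=np.clip(a.astype(float)*1.5,0,255).astype(np.uint8)
cv2.imwrite('pics/crop4.png',a[...,::-1])
P=cloud(K,T,d)
m=(P[...,2]>.0765)&(P[...,2]<.084)&(d>0); m[:,:235]=0;m[:,285:]=0;m[240:]=0
q=P[m];print(len(q),q.mean(0),q.max(0),q.min(0))
(c,wh,an)=cv2.minAreaRect((q[:,:2]*1000).astype(np.float32));print(c,wh,an)
ys,xs=np.nonzero(m);print(xs.min(),xs.max(),ys.min(),ys.max())
```

```text
702 [0.47394283 0.26956167 0.08013654] [0.49586321 0.2780783  0.08399271] [0.45519548 0.26005857 0.07659462]
(475.7994689941406, 269.37744140625) (13.834169387817383, 40.473079681396484) 81.12751770019531
249 267 177 227
```

View pics/crop4.png

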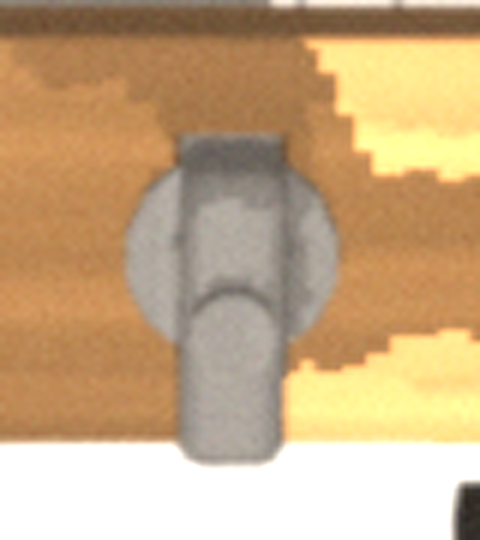

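Call:
{"method": "move_arm", "body": {
  "increments": [
    [[0,0,0.01],[-0.04,0.07,3.0],-0.1],
    [[0,0,0],[0,0,3.0],-0.1],
    [[0,0,0],[0,0,2.5],-0.1],
    [[0,0,0],[0,0,1.5],-0.1],
    [[0,0,0],[0,0,0.9],-0.1],
    [[0,0,0],[0,0,0],-0.1]
  ]
}}

```text
clock: 5.62
ee_pos: [0.476, 0.2691, 0.0771]
eef_rot: [[-0.991, 0.132, -0.0], [0.132, 0.991, -0.0], [0.0, -0.0, -1.0]]
ft_force: [-0.7, -0.5, 0.2]
width: 0.0383
```

Run:
```python
from h import *
im,d,K,T,p=snap('wrist','w3.png')
s=r.get_state();print(s['clock'],s['ee_pos'],s['ft_force'],s['width'])
```

```text
5.675 [0.4764912  0.26935597 0.07777398] [0.53066649 0.32809067 0.22760457] 0.03863758963499444
```

View pics/w3.png

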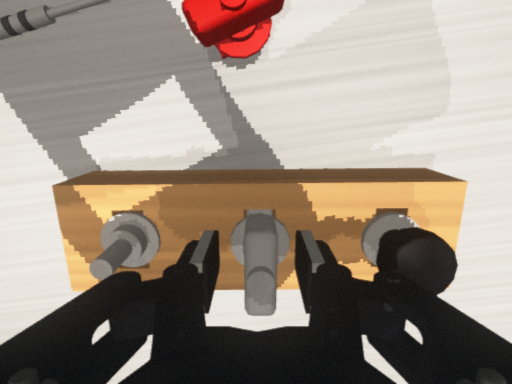

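The wing at (260,265) is centred between the pads, which are at columns 218 and 296. Closing.

Call:
{"method": "move_arm", "body": {
  "increments": [
    [[0,0,0],[0,0,0],-1],
    [[0,0,0],[0,0,0],-1],
    [[0,0,0],[0,0,0],-1],
    [[0,0,0],[0,0,0],-1]
  ]
}}

```text
clock: 6.18
ee_pos: [0.4769, 0.2699, 0.0786]
eef_rot: [[-0.991, 0.131, 0.002], [0.131, 0.991, 0.001], [-0.002, 0.001, -1.0]]
ft_force: [-1.4, -0.0, 6.0]
width: 0.0131
```

Run:
```python
from h import *
im,d,K,T,p=snap('wrist','w4.png')
s=r.get_state();print(s['clock'],s['ee_pos'],s['ft_force'],s['ft_torque'],s['width'])
```

```text
6.225 [0.47693069 0.26988103 0.07864573] [-0.38787705  0.41896874  5.6801598 ] [-0.01237169  0.16737563 -0.01033129] 0.013146428852161773
```

View pics/w4.png

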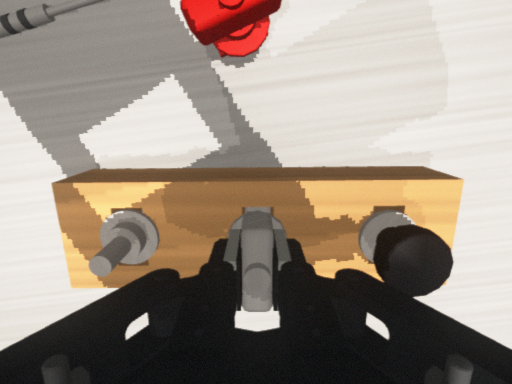

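Gripped at 13 mm width. Lifting straight up.

Call:
{"method": "move_arm", "body": {
  "increments": [
    [[0,0,0],[0,0,-0.5],-1],
    [[0,0,0],[0,0,-1.5],-1],
    [[0,0,0],[0,0,-2],-1],
    [[0,0,0],[0,0,-2.5],-1],
    [[0,0,0],[0,0,-3],-1],
    [[0,0,0],[0,0,0],-1],
    [[0,0,0],[0,0,0],-1]
  ]
}}

```text
clock: 7.1
ee_pos: [0.4751, 0.2689, 0.1713]
eef_rot: [[-0.991, 0.131, -0.002], [0.131, 0.991, -0.001], [0.002, -0.001, -1.0]]
ft_force: [-1.3, -0.7, -3.2]
width: 0.013
```

Run:
```python
from h import *
im,d,K,T,p=snap('wrist','w5.png');im,d,K,T,p=snap('side')
a=cv2.resize(im[140:340,150:350],None,fx=3,fy=3,interpolation=cv2.INTER_CUBIC);cv2.imwrite('pics/s5.png',a[...,::-1])
s=r.get_state();print(s['clock'],s['ee_pos'],s['ft_force'],s['ft_torque'],s['width'])
```

```text
7.2 [0.47456215 0.26873218 0.17034206] [-0.88077937  0.19990258 -2.9758695 ] [-0.05167675 -0.00146566  0.04794341] 0.013154203045275752
```

View pics/w5.png

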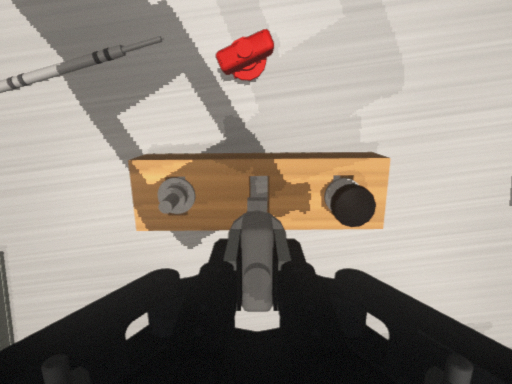

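View pics/s5.png

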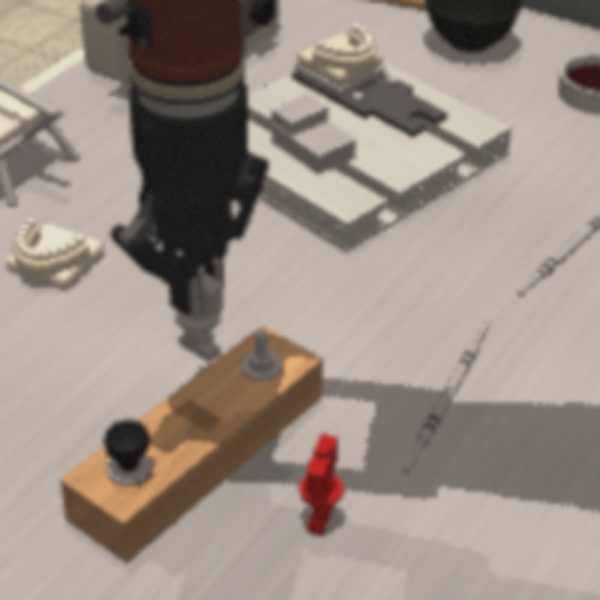

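The bolt is held upright and its T-head hangs clear of the rack. Turning to the slot heading and carrying it over to the fork mouth.

Call:
{"method": "move_arm", "body": {
  "increments": [
    [[0,0,0.108],[0,0,0],-1],
    [[0,0,0],[-1.77,-4.71,0],-1],
    [[0,0,0],[-1.77,-4.71,0],-1],
    [[0,0,0],[-1.77,-4.71,0],-1],
    [[0,0,0],[-1.77,-4.71,0],-1],
    [[0,0,0],[-1.77,-4.71,0],-1],
    [[0,0,0],[-1.77,-4.71,0],-1],
    [[0,0,0],[-1.77,-4.71,0],-1],
    [[0,0,0],[-1.77,-4.71,0],-1],
    [[0,0,0],[-1.77,-4.71,0],-1]
  ]
}}

```text
clock: 8.45
ee_pos: [0.5291, -0.1814, 0.1705]
eef_rot: [[-0.971, 0.238, -0.003], [0.238, 0.971, 0.002], [0.003, 0.001, -1.0]]
ft_force: [0.8, 0.1, -2.5]
width: 0.0132
```

Call:
{"method": "move_arm", "body": {
  "increments": [
    [[0,0,0],[0,0,1],-1],
    [[0,0,0],[0,0,1],-1],
    [[0,0,0],[0,0,1],-1],
    [[0,0,0],[0,0,0],-1],
    [[0,0,0],[0,0,0],-1]
  ]
}}

```text
clock: 9.07
ee_pos: [0.5302, -0.1795, 0.1423]
eef_rot: [[-0.972, 0.236, 0.0], [0.236, 0.972, -0.0], [-0.0, -0.0, -1.0]]
ft_force: [-0.3, -0.1, -3.2]
width: 0.0127
```

Run:
```python
from h import *
im,d,K,T,p=snap('wrist','w6.png');np.savez('/tmp/w6.npz',im=im,d=d,K=K,T=T)
a=cv2.resize(im[130:330,190:330],None,fx=3,fy=3,interpolation=cv2.INTER_CUBIC);a=np.clip(a.astype(float)*1.6,0,255).astype(np.uint8);cv2.imwrite('pics/w6c.png',a[...,::-1])
im,d,K,T,p=snap('side');np.savez('/tmp/s6.npz',im=im,d=d,K=K,T=T)
a=cv2.resize(im[80:230,200:350],None,fx=4,fy=4,interpolation=cv2.INTER_CUBIC);cv2.imwrite('pics/s6.png',a[...,::-1])
s=r.get_state();print(s['clock'],s['q'],s['ee_pos'],s['eef_rot'],s['ft_force'],s['ft_torque'],s['width'])
```

```text
9.175 [-4.52362690e-01  2.05033051e-01  1.85635155e+00  5.55513293e-06
  1.07890984e+00 -1.78409168e+00] [ 0.53057666 -0.18001589  0.14296468] [[-9.71557886e-01  2.36799295e-01  1.16977314e-03]
 [ 2.36798780e-01  9.71558552e-01 -5.63033348e-04]
 [-1.26982900e-03 -2.70018636e-04 -9.99999157e-01]] [-1.28226087 -0.37006079 -3.08696964] [ 0.00859032  0.02479801 -0.00637363] 0.01300186696791196
```

View pics/w6c.png

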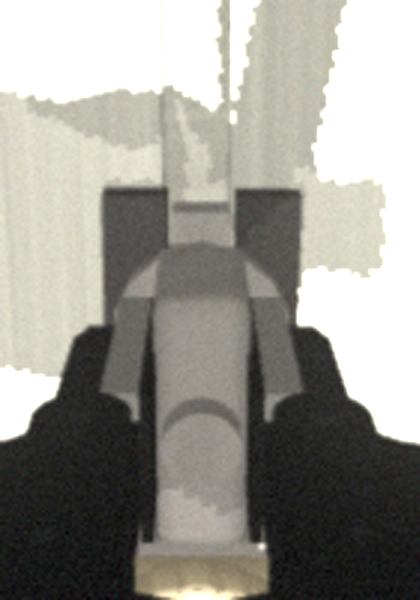

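View pics/s6.png

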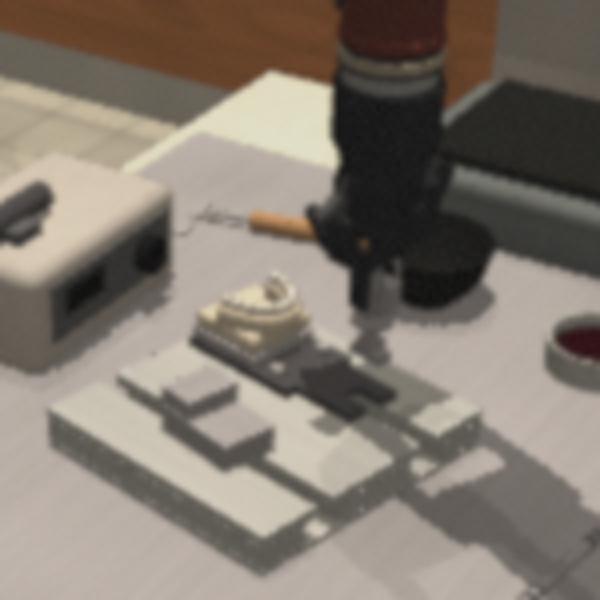

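Run:
```python
from h import *
z=np.load('/tmp/w6.npz');im=z['im'];d=z['d'];K=z['K']
Tt=np.array(r.camera_params('wrist')['T_tool_cam'])
F=np.diag([1,-1,-1,1.]);T=F@Tt  # tool frame flipped: z up, x same, y neg
g=cv2.cvtColor(im,cv2.COLOR_RGB2GRAY)
for v in(160,170,180,188,195,199,203,208):print(v,g[v,236:280].tolist())
for u in(235,256,275):print(u,g[185:222,u].tolist())
def tl(u,v,h): # h: height rel. TCP
    p=onz(K,T,u,v,h);return np.round([p[0]*1e3,-p[1]*1e3],2)
f=lambda a,b:(190+a/3-.33,130+b/3-.33)
zt=.1427
print('fork L/R inner',tl(*f(168,200),.042-zt),tl(*f(235.5,200),.042-zt))
print('mouth',tl(*f(135,190),.042-zt),tl(*f(265,190),.042-zt))
print('slot',tl(*f(163,140),.034-zt),tl(*f(231,140),.034-zt),tl(*f(164,170),.034-zt),tl(*f(231,170),.034-zt))
for h in(-.0615,-.0645):print('head',tl(*f(173,211),h),tl(*f(229,211),h))
print('flange',[tl(*f(*c),-.0365) for c in((115,300),(297,300),(205,243))])
```

```text
160 [161, 156, 158, 139, 129, 153, 199, 165, 122, 112, 114, 112, 128, 139, 145, 190, 204, 206, 202, 205, 206, 203, 205, 204, 207, 205, 201, 153, 122, 114, 133, 205, 216, 160, 122, 113, 118, 121, 126, 125, 123, 120, 116, 116]
170 [118, 122, 125, 123, 118, 117, 113, 102, 105, 111, 115, 115, 116, 118, 132, 133, 121, 115, 113, 114, 114, 111, 110, 112, 113, 112, 115, 109, 112, 115, 132, 196, 164, 122, 115, 117, 120, 122, 127, 125, 121, 116, 116, 113]
180 [142, 140, 145, 142, 139, 139, 138, 128, 111, 107, 109, 109, 109, 108, 107, 111, 124, 129, 136, 132, 127, 132, 131, 119, 114, 114, 110, 110, 114, 111, 101, 112, 114, 116, 117, 119, 120, 120, 120, 125, 122, 118, 116, 114]
188 [144, 141, 141, 138, 140, 137, 136, 128, 96, 97, 105, 110, 106, 103, 109, 110, 123, 127, 124, 126, 123, 127, 123, 116, 106, 110, 109, 108, 109, 102, 100, 112, 115, 115, 118, 113, 118, 116, 120, 121, 120, 117, 115, 108]
195 [51, 51, 46, 48, 48, 48, 45, 50, 47, 53, 95, 110, 110, 106, 113, 122, 128, 130, 130, 130, 130, 128, 130, 126, 130, 130, 129, 130, 126, 121, 102, 105, 72, 44, 41, 42, 43, 45, 40, 41, 45, 45, 44, 44]

[... 619 characters left out ...]
 51, 50, 54, 53, 51, 54, 53, 53, 52, 52, 50, 49, 51, 52, 49, 52, 47, 51, 52, 57, 63, 70]
256 [128, 127, 127, 123, 125, 124, 123, 125, 129, 129, 130, 124, 94, 72, 69, 77, 96, 96, 98, 95, 97, 93, 94, 95, 95, 81, 69, 67, 64, 68, 67, 71, 66, 65, 65, 68, 67]
275 [118, 123, 118, 121, 122, 122, 120, 98, 56, 42, 41, 42, 50, 48, 48, 45, 49, 44, 44, 46, 53, 49, 50, 52, 51, 49, 52, 52, 51, 50, 53, 55, 62, 65, 76, 85, 94]
fork L/R inner [ 6.73 -9.5 ] [6.71 7.28]
mouth [  9.31 -17.65] [ 9.28 14.57]
slot [ 20.29 -10.91] [20.27  6.32] [ 12.48 -10.74] [12.46  6.38]
head [15.17 -7.01] [15.16  4.45]
head [14.3  -7.11] [14.29  4.54]
flange [array([  5.64, -16.83]), array([ 5.6 , 16.07]), array([16.44, -0.57])]
```

The bolt axis is about 10 mm before the seat; I want 12. Laterally the notch and slot centre lie within about 1 mm of it. Nudging back, lowering to just above the fork and looking again.

Call:
{"method": "move_arm", "body": {
  "increments": [
    [[0,0,0],[0.19,-0.03,1],-1],
    [[0,0,0],[0,0,1],-1],
    [[0,0,0],[0,0,0.8],-1],
    [[0,0,0],[0,0,0],-1],
    [[0,0,0],[0,0,0],-1]
  ]
}}

```text
clock: 9.8
ee_pos: [0.5283, -0.1802, 0.1143]
eef_rot: [[-0.971, 0.238, 0.0], [0.238, 0.971, -0.0], [-0.0, 0.0, -1.0]]
ft_force: [0.9, -0.5, -2.9]
width: 0.0129
```

Run:
```python
from h import *
im,d,K,T,p=snap('wrist','w7.png');np.savez('/tmp/w7.npz',im=im,d=d,K=K,T=T)
a=cv2.resize(im[150:290,200:320],None,fx=5,fy=5,interpolation=cv2.INTER_CUBIC)[:600];a=np.clip(a.astype(float)*1.6,0,255).astype(np.uint8);cv2.imwrite('pics/w7c.png',a[...,::-1])
for i in range(2):
  s=r.get_state();print(s['clock'],s['ee_pos'],s['ft_force'],s['ft_torque'],s['width'])
```

```text
9.85 [ 0.52844895 -0.18027326  0.11455539] [ 0.18052539 -0.18543731 -2.96546161] [-0.02282732 -0.02552571  0.0379933 ] 0.01313560712904647
9.85 [ 0.52844895 -0.18027326  0.11455539] [ 0.18052539 -0.18543731 -2.96546161] [-0.02282732 -0.02552571  0.0379933 ] 0.01313560712904647
```

View pics/w7c.png

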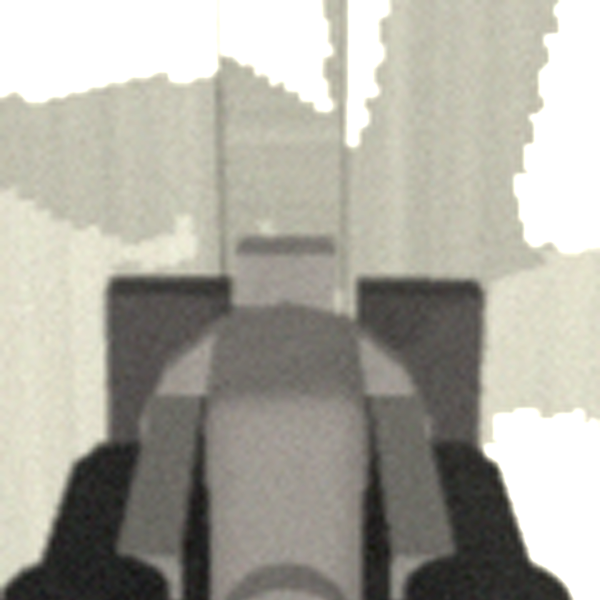

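Run:
```python
from h import *
z=np.load('/tmp/w7.npz');im=z['im'];K=z['K']
T=np.diag([1,-1,-1,1.])@np.array(r.camera_params('wrist')['T_tool_cam'])
def tl(u,v,h):
    p=onz(K,T,u,v,h);return np.round([p[0]*1e3,-p[1]*1e3],2)
f=lambda a,b:(200+a/5-.4,150+b/5-.4)
zt=.1143
print('notch',tl(*f(231,300),.042-zt),tl(*f(357,300),.042-zt))
print('mouth',tl(*f(170,293),.042-zt),tl(*f(430,293),.042-zt))
print('slot',tl(*f(219,120),.034-zt),tl(*f(345,120),.034-zt),tl(*f(222,230),.034-zt),tl(*f(347,230),.034-zt))
print('head top',tl(*f(237,253),-.0568),tl(*f(334,253),-.0568),'bottom',tl(*f(285,238),-.0648))
print('flange',[tl(*f(*c),-.0363) for c in((140,430),(435,430),(285,303))])
```

```text
notch [ 5.5  -8.43] [5.49 8.11]
mouth [  6.47 -16.42] [ 6.44 17.68]
slot [ 27.96 -10.07] [27.95  6.63] [12.85 -9.85] [12.83  7.04]
head top [16.4  -7.06] [16.39  4.54] bottom [16.03 -1.32]
flange [array([  2.26, -17.12]), array([ 2.23, 15.01]), array([16.77, -1.31])]
```

Head is centred in the common opening to within about 0.5 mm, 12.8 mm before the seat. Correcting +0.5 mm in y and entering.

Call:
{"method": "move_arm", "body": {
  "increments": [
    [[0,0,0],[0,0.05,0.4],-1],
    [[0,0,0],[0,0,0.5],-1],
    [[0,0,0],[0,0,0.5],-1],
    [[0,0,0],[0,0,0],-1]
  ]
}}

```text
clock: 10.35
ee_pos: [0.5276, -0.1793, 0.0995]
eef_rot: [[-0.971, 0.237, -0.002], [0.237, 0.971, 0.001], [0.002, 0.0, -1.0]]
ft_force: [0.1, -0.2, -2.8]
width: 0.0133
```

Run:
```python
from h import *
im,d,K,T,p=snap('wrist','w8.png');np.savez('/tmp/w8.npz',im=im,d=d,K=K,T=T)
a=cv2.resize(im[150:290,200:320],None,fx=5,fy=5,interpolation=cv2.INTER_CUBIC)[:600];a=np.clip(a.astype(float)*1.6,0,255).astype(np.uint8);cv2.imwrite('pics/w8c.png',a[...,::-1])
s=r.get_state();print(s['clock'],s['ee_pos'],s['ft_force'],s['ft_torque'],s['width'])
```

```text
10.4 [ 0.52790099 -0.17944183  0.09980293] [ 0.80212794 -0.12030022 -2.94607872] [-0.02887936 -0.00029584 -0.01531211] 0.012956799016783592
```

View pics/w8c.png

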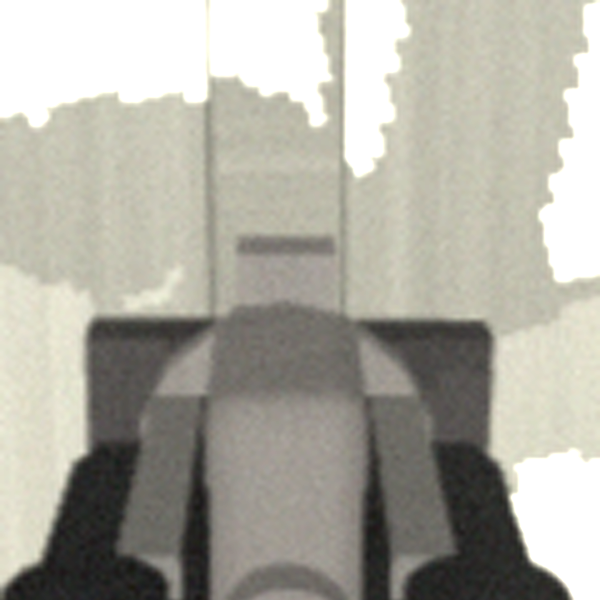

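The head is now between the lips (columns 237–334, slot edges 211–343), slightly to the right. Shifting −0.6 mm and lowering on.

Call:
{"method": "move_arm", "body": {
  "increments": [
    [[0,0,0],[0,-0.06,0.3],-1],
    [[0,0,0],[0,0,0.4],-1],
    [[0,0,0],[0,0,0.4],-1],
    [[0,0,0],[0,0,0],-1]
  ]
}}

```text
clock: 10.9
ee_pos: [0.5277, -0.18, 0.0887]
eef_rot: [[-0.971, 0.238, -0.001], [0.238, 0.971, 0.001], [0.001, 0.0, -1.0]]
ft_force: [-1.4, 0.3, -3.0]
width: 0.0131
```

Run:
```python
from h import *
im,d,K,T,p=snap('wrist','w9.png');np.savez('/tmp/w9.npz',im=im,d=d,K=K,T=T)
a=cv2.resize(im[150:290,200:320],None,fx=5,fy=5,interpolation=cv2.INTER_CUBIC)[:600];a=np.clip(a.astype(float)*1.6,0,255).astype(np.uint8);cv2.imwrite('pics/w9c.png',a[...,::-1])
s=r.get_state();print(s['clock'],s['ee_pos'],s['ft_force'],s['ft_torque'],s['width'])
```

```text
10.95 [ 0.5278848  -0.18011435  0.08895818] [ 0.47507776 -0.33130027 -2.71727636] [-0.0241064   0.00491602  0.0095833 ] 0.013092808205040673
```

View pics/w9c.png

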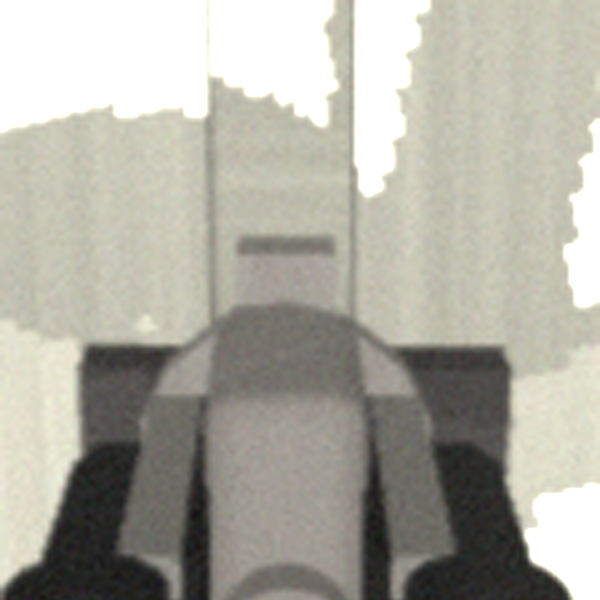

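Call:
{"method": "move_arm", "body": {
  "increments": [
    [[0,0,0],[0,0,0.3],-1],
    [[0,0,0],[0,0,0.3],-1],
    [[0,0,0],[0,0,0.3],-1],
    [[0,0,0],[0,0,0],-1],
    [[0,0,0],[0,0,0],-1]
  ]
}}

```text
clock: 11.58
ee_pos: [0.5281, -0.1802, 0.0803]
eef_rot: [[-0.971, 0.238, 0.0], [0.238, 0.971, -0.0], [-0.0, -0.0, -1.0]]
ft_force: [-0.1, 0.4, -3.2]
width: 0.0131
```

Run:
```python
from h import *
im,d,K,T,p=snap('wrist','w10.png');np.savez('/tmp/w10.npz',im=im,d=d,K=K,T=T)
a=cv2.resize(im[150:290,200:320],None,fx=5,fy=5,interpolation=cv2.INTER_CUBIC)[:600];a=np.clip(a.astype(float)*1.6,0,255).astype(np.uint8);cv2.imwrite('pics/w10c.png',a[...,::-1])
im,d,K,T,p=snap('side')
a=cv2.resize(im[110:230,220:340],None,fx=5,fy=5,interpolation=cv2.INTER_CUBIC);cv2.imwrite('pics/s10.png',a[...,::-1])
s=r.get_state();print(s['clock'],s['ee_pos'],s['ft_force'],s['ft_torque'],s['width'])
```

```text
11.675 [ 0.52824687 -0.1802543   0.08044618] [-1.07061835e-05  9.33770875e-02 -2.74586994e+00] [ 0.01091375  0.03566032 -0.01483736] 0.013094962527194115
```

View pics/w10c.png

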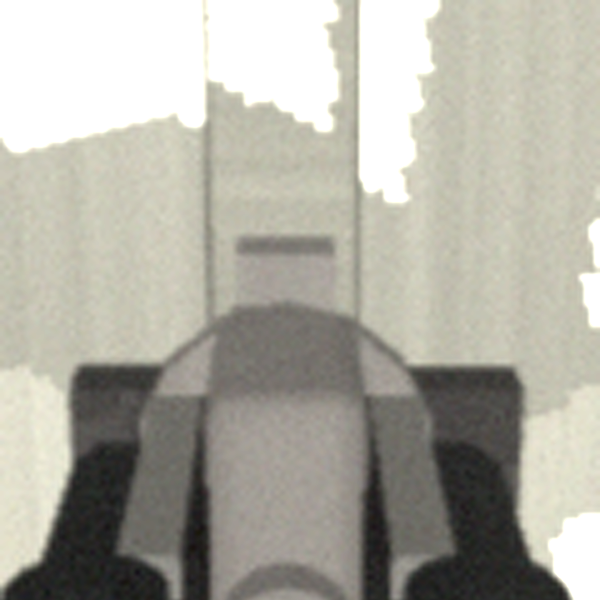

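View pics/s10.png

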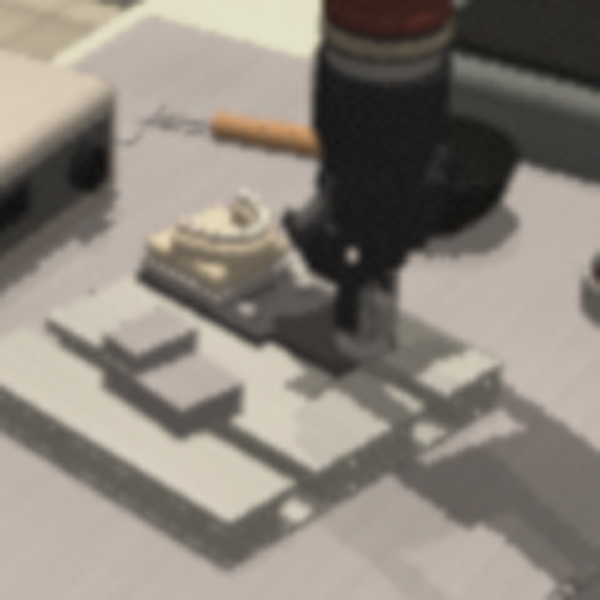

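The T-head is through the slot with no contact force, still pointing along the slot. Now pushing home along tool −x in small steps.

Call:
{"method": "move_arm", "body": {
  "increments": [
    [[0,0,0],[0,0,0.08],-1],
    [[0,0,0],[-0.3,0,0],-1],
    [[0,0,0],[-0.3,0,0],-1],
    [[0,0,0],[-0.3,0,0],-1],
    [[0,0,0],[-0.2,0,0],-1],
    [[0,0,0],[0,0,0],-1]
  ]
}}

```text
clock: 12.42
ee_pos: [0.539, -0.1829, 0.0795]
eef_rot: [[-0.971, 0.237, 0.0], [0.237, 0.971, -0.0], [-0.0, -0.0, -1.0]]
ft_force: [0.3, -0.1, -3.5]
width: 0.013
```

Run:
```python
from h import *
im,d,K,T,p=snap('wrist','w11.png');np.savez('/tmp/w11.npz',im=im,d=d,K=K,T=T)
a=cv2.resize(im[150:290,200:320],None,fx=5,fy=5,interpolation=cv2.INTER_CUBIC)[:600];a=np.clip(a.astype(float)*1.6,0,255).astype(np.uint8);cv2.imwrite('pics/w11c.png',a[...,::-1])
s=r.get_state();print(s['clock'],s['ee_pos'],s['ft_force'],s['ft_torque'],s['width'])
```

```text
12.475 [ 0.53881964 -0.18281359  0.07945831] [-0.67699035 -0.18525687 -2.78654113] [0.02087556 0.06413636 0.01002295] 0.01312053080512483
```

View pics/w11c.png

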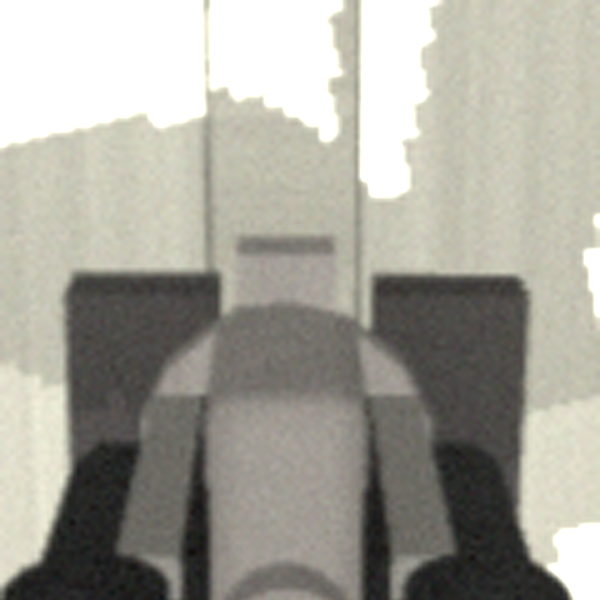

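Call:
{"method": "move_arm", "body": {
  "increments": [
    [[0,0,0],[-0.1,0,0],-1],
    [[0,0,0],[-0.08,0,0],-1],
    [[0,0,0],[0,0,0],-1]
  ]
}}

```text
clock: 12.85
ee_pos: [0.5406, -0.1832, 0.0795]
eef_rot: [[-0.971, 0.238, 0.0], [0.238, 0.971, 0.0], [-0.0, 0.0, -1.0]]
ft_force: [-0.1, -0.5, -3.0]
width: 0.0132
```

Run:
```python
from h import *
z=np.load('/tmp/w11.npz');K=z['K']
T=np.diag([1,-1,-1,1.])@np.array(r.camera_params('wrist')['T_tool_cam'])
def tl(u,v,h):
    p=onz(K,T,u,v,h);return np.round([p[0]*1e3,-p[1]*1e3],2)
f=lambda a,b:(200+a/5-.4,150+b/5-.4)
for v in(290,294,298):print(tl(*f(150,v),-.0375),tl(*f(440,v),-.0375))
print('head top',tl(*f(285,253),-.0568))
s=r.get_state();print(s['clock'],s['ee_pos'],s['ft_force'],s['ft_torque'],s['width'])
```

```text
[ 17.86 -15.76] [17.82 15.27]
[ 17.41 -15.77] [17.38 15.28]
[ 16.96 -15.78] [16.93 15.29]
head top [16.39 -1.32]
12.85 [ 0.54058647 -0.18324559  0.07952003] [-0.13613945 -0.50427991 -2.97123366] [-0.01069458  0.00786817 -0.00635631] 0.013162971782198682
```

Call:
{"method": "move_arm", "body": {
  "increments": [
    [[0,0,0],[-0.05,0,0],-1],
    [[0,0,0],[0,0,0],-1]
  ]
}}

```text
clock: 13.1
ee_pos: [0.5409, -0.1833, 0.0794]
eef_rot: [[-0.971, 0.237, -0.0], [0.237, 0.971, 0.0], [0.0, 0.0, -1.0]]
ft_force: [0.0, 0.2, -1.5]
width: 0.0128
```

Call:
{"method": "move_arm", "body": {
  "increments": [
    [[0,0,0],[-0.05,0,0],-1],
    [[0,0,0],[0,0,0],-1]
  ]
}}

```text
clock: 13.35
ee_pos: [0.541, -0.1833, 0.0793]
eef_rot: [[-0.971, 0.237, -0.001], [0.237, 0.971, 0.0], [0.001, 0.0, -1.0]]
ft_force: [-3.1, 0.7, -1.8]
width: 0.013
```

Contact at the closed end (−3 N). Turning clockwise in two halves, checking forces between them.

Call:
{"method": "move_arm", "body": {
  "increments": [
    [[0,0,0.15],[0,0,0],-1],
    [[0,0,0.15],[0,0,0],-1],
    [[0,0,0.15],[0,0,0],-1],
    [[0,0,0.15],[0,0,0],-1],
    [[0,0,0.15],[0,0,0],-1],
    [[0,0,0],[0,0,0],-1]
  ]
}}

```text
clock: 14.1
ee_pos: [0.5411, -0.1831, 0.0792]
eef_rot: [[-0.55, 0.835, -0.001], [0.835, 0.55, 0.001], [0.001, -0.0, -1.0]]
ft_force: [-1.0, 0.8, -3.2]
width: 0.013
```

Run:
```python
from h import *
s=r.get_state();print(s['clock'],s['ee_pos'],s['ft_force'],s['ft_torque'],s['width'])
```

```text
14.1 [ 0.54112714 -0.18309687  0.0791623 ] [-0.9991401   0.77631523 -3.18520079] [ 0.17931223  0.24664035 -0.04271364] 0.012993611646938876
```

Call:
{"method": "move_arm", "body": {
  "increments": [
    [[0,0,0.15],[0,0,0],-1],
    [[0,0,0.15],[0,0,0],-1],
    [[0,0,0.15],[0,0,0],-1],
    [[0,0,0.15],[0,0,0],-1],
    [[0,0,0.15],[0,0,0],-1],
    [[0,0,0],[0,0,0],-1]
  ]
}}

```text
clock: 14.85
ee_pos: [0.5411, -0.1834, 0.0793]
eef_rot: [[0.164, 0.986, -0.001], [0.986, -0.164, 0.0], [0.0, -0.001, -1.0]]
ft_force: [-0.6, 1.4, -3.0]
width: 0.0129
```

Run:
```python
from h import *
im,d,K,T,p=snap('wrist','w12.png');np.savez('/tmp/w12.npz',im=im,d=d,K=K,T=T)
s=r.get_state();print(s['clock'],s['q'],s['ee_pos'],s['ft_force'],s['ft_torque'],s['width'])
```

```text
14.9 [-4.49477549e-01  3.20044881e-01  1.85432560e+00 -1.41828958e-04
  9.68208534e-01 -2.84536227e-01] [ 0.54110568 -0.18335197  0.07922561] [-2.42566483  0.45725871 -2.95904764] [ 0.13224119  0.32052266 -0.04827272] 0.013259709631350263
```

View pics/w12.png

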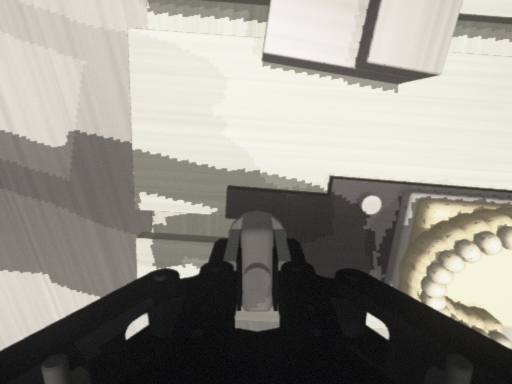

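About 86° turned, roughly 4° short of square, with low torque. Lowering the flange gently onto the fork before going on.

Call:
{"method": "move_arm", "body": {
  "increments": [
    [[0,0,0],[0,0,0.05],-1],
    [[0,0,0],[0,0,0],-1]
  ]
}}

```text
clock: 15.15
ee_pos: [0.5412, -0.1834, 0.0789]
eef_rot: [[0.167, 0.986, -0.001], [0.986, -0.167, 0.0], [0.0, -0.001, -1.0]]
ft_force: [-2.4, 1.8, -1.9]
width: 0.0131
```

Call:
{"method": "move_arm", "body": {
  "increments": [
    [[0,0,0],[0,0,0.04],-1],
    [[0,0,0],[0,0,0],-1]
  ]
}}

```text
clock: 15.4
ee_pos: [0.5413, -0.1834, 0.0787]
eef_rot: [[0.168, 0.986, -0.001], [0.986, -0.168, 0.0], [0.0, -0.001, -1.0]]
ft_force: [-4.1, 1.6, 0.5]
width: 0.0132
```

Call:
{"method": "move_arm", "body": {
  "increments": [
    [[0,0,0.1],[0,0,0],-1],
    [[0,0,0.1],[0,0,0],-1],
    [[0,0,0.1],[0,0,0],-1],
    [[0,0,0],[0,0,0],-1]
  ]
}}

```text
clock: 15.9
ee_pos: [0.5413, -0.1834, 0.0787]
eef_rot: [[0.451, 0.893, -0.001], [0.893, -0.451, -0.0], [-0.0, -0.001, -1.0]]
ft_force: [-4.1, 1.0, -0.7]
width: 0.0131
```

Run:
```python
from h import *
s=r.get_state();print(s['clock'],s['q'],s['ee_pos'],s['ft_force'],s['ft_torque'],s['width'])
```

```text
15.9 [-4.49383260e-01  3.21020870e-01  1.85422420e+00 -3.15085062e-04
  9.66867211e-01  1.81255151e-02] [ 0.54131304 -0.18343683  0.0787148 ] [-4.14470543  1.02410153 -0.71117541] [0.1009201  0.73039915 0.06549414] 0.013074216807588334
```

Call:
{"method": "move_arm", "body": {
  "increments": [
    [[0,0,0.1],[0,0,0],-1],
    [[0,0,0.1],[0,0,0],-1],
    [[0,0,0.1],[0,0,0],-1],
    [[0,0,0],[0,0,0],-1]
  ]
}}

```text
clock: 16.4
ee_pos: [0.5413, -0.1834, 0.0787]
eef_rot: [[0.693, 0.72, -0.001], [0.72, -0.693, 0.0], [-0.0, -0.0, -1.0]]
ft_force: [-4.5, 0.5, -0.3]
width: 0.0131
```

Run:
```python
from h import *
s=r.get_state();print(s['clock'],s['q'][5],s['ee_pos'],s['ft_force'],s['ft_torque'],s['width'])
```

```text
16.4 0.31699833611751393 [ 0.541312   -0.18342628  0.07865362] [-4.53942702  0.51816387 -0.31252419] [0.14868401 0.72969032 0.05509977] 0.013059892758594045
```

Call:
{"method": "move_arm", "body": {
  "increments": [
    [[0,0,0.1],[0,0,0],-1],
    [[0,0,0.1],[0,0,0],-1],
    [[0,0,0.1],[0,0,0],-1],
    [[0,0,0],[0,0,0],-1]
  ]
}}

```text
clock: 16.9
ee_pos: [0.5414, -0.1835, 0.0787]
eef_rot: [[0.875, 0.484, -0.0], [0.484, -0.875, -0.0], [-0.0, -0.0, -1.0]]
ft_force: [-5.3, 1.4, 0.3]
width: 0.0132
```

Run:
```python
from h import *
s=r.get_state();print(s['clock'],s['q'][5],s['ee_pos'],s['ft_force'],s['ft_torque'],s['width'])
```

```text
16.9 0.6164957377275413 [ 0.54138465 -0.18351099  0.07868891] [-5.30685782  1.43475732  0.28905769] [0.16025849 0.7528791  0.12892523] 0.01324099914216712
```

Call:
{"method": "move_arm", "body": {
  "increments": [
    [[0,0,0.1],[0,0,0],-1],
    [[0,0,0.1],[0,0,0],-1],
    [[0,0,0.1],[0,0,0],-1],
    [[0,0,0],[0,0,0],-1]
  ]
}}

```text
clock: 17.4
ee_pos: [0.5414, -0.1835, 0.0787]
eef_rot: [[0.979, 0.204, -0.0], [0.204, -0.979, -0.0], [-0.0, -0.0, -1.0]]
ft_force: [-5.6, 0.8, 0.4]
width: 0.0131
```

Run:
```python
from h import *
s=r.get_state();print(s['clock'],s['q'][5],s['ee_pos'],s['ft_force'],s['ft_torque'],s['width'])
im,d,K,T,p=snap('wrist','w13.png')
```

```text
17.4 0.9161027866249637 [ 0.54139118 -0.18353357  0.07866423] [-5.63147747  0.78600964  0.41979996] [0.17524066 0.83024592 0.13732206] 0.01307875439619539
```

View pics/w13.png

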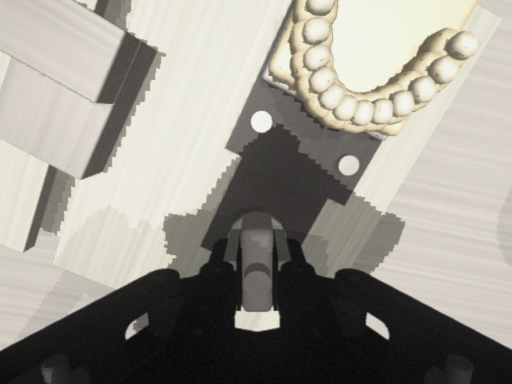

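Call:
{"method": "move_arm", "body": {
  "increments": [
    [[0,0,0.1],[0,0,0],-1],
    [[0,0,0.1],[0,0,0],-1],
    [[0,0,0],[0,0,0],-1]
  ]
}}

```text
clock: 17.82
ee_pos: [0.5414, -0.1836, 0.0786]
eef_rot: [[1.0, 0.005, -0.0], [0.005, -1.0, -0.0], [-0.0, 0.0, -1.0]]
ft_force: [-4.8, 0.2, 0.3]
width: 0.0131
```

Run:
```python
from h import *
s=r.get_state();print(s['clock'],s['q'][5],s['ee_pos'],s['ft_force'],s['ft_torque'],s['width'])
```

```text
17.825 1.1163566862946868 [ 0.54138523 -0.18355312  0.07863382] [-4.84579793  0.18514482  0.2633745 ] [0.10178248 0.88421543 0.14425634] 0.01308829156485619
```

Call:
{"method": "move_arm", "body": {
  "increments": [
    [[0,0,0.1],[0,0,0],-1],
    [[0,0,0.1],[0,0,0],-1],
    [[0,0,0],[0,0,0],-1]
  ]
}}

```text
clock: 18.2
ee_pos: [0.5414, -0.1835, 0.0786]
eef_rot: [[0.981, -0.192, -0.0], [-0.192, -0.981, -0.0], [-0.0, 0.0, -1.0]]
ft_force: [-4.2, -0.3, 1.9]
width: 0.0127
```

Run:
```python
from h import *
s=r.get_state();print(s['clock'],s['q'][5],s['ee_pos'],s['ft_force'],s['ft_torque'],s['width'])
```

```text
18.2 1.3153808914076661 [ 0.5413554  -0.18353998  0.07859134] [-4.19057851 -0.29437879  1.92009025] [0.14370559 0.81463299 0.41027479] 0.012736099391405175
```

Torque jumped to 0.41 N m, in line with the "tight" figure. Holding one row to confirm it.

Call:
{"method": "move_arm", "body": {
  "increments": [
    [[0,0,0.02],[0,0,0],-1],
    [[0,0,0],[0,0,0],-1],
    [[0,0,0],[0,0,0],-1]
  ]
}}

```text
clock: 18.58
ee_pos: [0.5414, -0.1835, 0.0786]
eef_rot: [[0.977, -0.211, -0.001], [-0.211, -0.977, -0.0], [-0.0, 0.0, -1.0]]
ft_force: [-5.6, 1.4, 1.6]
width: 0.0127
```

Run:
```python
from h import *
s=r.get_state();print(s['clock'],s['q'][5],s['ee_pos'],s['ft_force'],s['ft_torque'],s['width'])
```

```text
18.575 1.3344693162412338 [ 0.54136325 -0.1835343   0.07859744] [-5.61699178  1.41335712  1.60091336] [0.13225447 0.81831106 0.50908486] 0.012678608536441793
```

Tight at about 0.5 N m. Releasing and lifting clear.

Call:
{"method": "move_arm", "body": {
  "increments": [
    [[0,0,0],[0,0,0],-0.1],
    [[0,0,0],[0,0,0],-0.1],
    [[0,0,0],[0,0,0],-0.1],
    [[0,0,0],[0,0,-0.5],-0.1],
    [[0,0,0],[0,0,-1.5],-0.1],
    [[0,0,0],[0,0,-3],-0.1],
    [[0,0,0],[0,0,-3],-0.1],
    [[0,0,0],[0,0,0],-0.1]
  ]
}}

```text
clock: 19.58
ee_pos: [0.5443, -0.1847, 0.1631]
eef_rot: [[0.976, -0.216, 0.008], [-0.216, -0.976, -0.004], [0.009, 0.002, -1.0]]
ft_force: [-0.5, -0.2, 0.3]
width: 0.0382
```

Run:
```python
from h import *
im,d,K,T,p=snap('wrist','w14.png');np.savez('/tmp/w14.npz',im=im,d=d,K=K,T=T)
im,d,K,T,p=snap('side');np.savez('/tmp/s14.npz',im=im,d=d,K=K,T=T)
a=cv2.resize(im[110:230,220:340],None,fx=5,fy=5,interpolation=cv2.INTER_CUBIC);cv2.imwrite('pics/s14.png',a[...,::-1])
s=r.get_state();print(s['clock'],s['q'],s['ee_pos'],s['eef_rot'],s['ft_force'],s['ft_torque'],s['width'])
```

```text
19.675 [-4.49410450e-01  2.07132657e-01  1.81909823e+00  8.32863656e-05
  1.11405964e+00  1.33952400e+00] [ 0.5417314  -0.18355207  0.15923783] [[ 9.76293361e-01 -2.16448192e-01  1.20531133e-03]
 [-2.16447736e-01 -9.76294079e-01 -4.98365763e-04]
 [ 1.28460868e-03  2.25664277e-04 -9.99999149e-01]] [ 0.00908623  0.40334818 -1.19125812] [ 0.01279729 -0.00638328  0.0337294 ] 0.03819337493669277
```

View pics/w14.png

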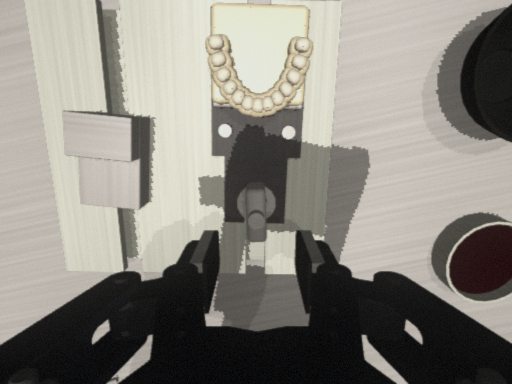

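View pics/s14.png

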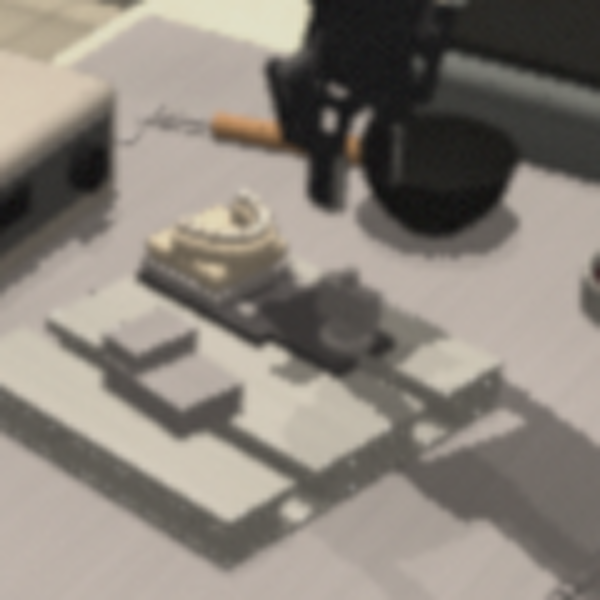

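The holder is in place with the bolt upright at (256,205). To check the head angle, I'll swing the camera round to the mouth side and look into the slot ahead of the flange.

Call:
{"method": "move_arm", "body": {
  "increments": [
    [[0,0,-0.18],[0,0,0],-0.1],
    [[0,0,-0.18],[0,0,0],-0.1],
    [[0,0,-0.18],[0,0,0],-0.1],
    [[0,0,-0.18],[0,0,0],-0.1],
    [[0,0,-0.18],[0,0,0],-0.1],
    [[0,0,-0.18],[0,0,0],-0.1],
    [[0,0,-0.18],[0,0,0],-0.1],
    [[0,0,-0.18],[0,0,0],-0.1],
    [[0,0,-0.18],[0,0,0],-0.1],
    [[0,0,-0.18],[0,0,0],-0.1]
  ]
}}

```text
clock: 20.92
ee_pos: [0.5403, -0.1829, 0.1566]
eef_rot: [[-0.017, 1.0, -0.003], [1.0, 0.017, 0.002], [0.002, -0.003, -1.0]]
ft_force: [-0.6, 0.0, -0.3]
width: 0.0385
```

Call:
{"method": "move_arm", "body": {
  "increments": [
    [[0,0,-0.18],[0,0,0],-0.1],
    [[0,0,-0.18],[0,0,0],-0.1],
    [[0,0,-0.18],[0,0,0],-0.1],
    [[0,0,-0.18],[0,0,0],-0.1],
    [[0,0,-0.18],[0,0,0],-0.1],
    [[0,0,-0.18],[0,0,0],-0.1],
    [[0,0,-0.18],[0,0,0],-0.1],
    [[0,0,-0.1],[0,0,0],-0.1],
    [[0,0,0],[2.5,0,0],-0.1],
    [[0,0,0],[2.5,0,0],-0.1]
  ]
}}

```text
clock: 22.18
ee_pos: [0.4908, -0.1728, 0.1567]
eef_rot: [[-0.98, 0.198, -0.003], [0.198, 0.98, 0.002], [0.004, 0.001, -1.0]]
ft_force: [-1.2, -0.1, -0.8]
width: 0.0382
```

Call:
{"method": "move_arm", "body": {
  "increments": [
    [[0,0,0],[0,0,0],-0.1],
    [[0,0,0],[0,0,0],-0.1]
  ]
}}

```text
clock: 22.42
ee_pos: [0.4928, -0.1736, 0.1581]
eef_rot: [[-0.98, 0.199, -0.0], [0.199, 0.98, 0.0], [0.0, 0.0, -1.0]]
ft_force: [0.9, -0.3, -0.2]
width: 0.0386
```

Run:
```python
from h import *
im,d,K,T,p=snap('wrist','w15.png');np.savez('/tmp/w15.npz',im=im,d=d,K=K,T=T)
c=im[190:340,190:330];a=cv2.resize(c,None,fx=4,fy=4,interpolation=cv2.INTER_CUBIC);a=np.clip(255*(a/255.)**.5,0,255).astype(np.uint8);cv2.imwrite('pics/w15c.png',a[...,::-1])
s=r.get_state();print(s['clock'],s['ee_pos'],s['ft_force'],s['width'])
```

```text
22.475 [ 0.49314497 -0.17377204  0.15840786] [ 0.05906744 -0.60679987  0.23838759] 0.03833420887753713
```

View pics/w15.png

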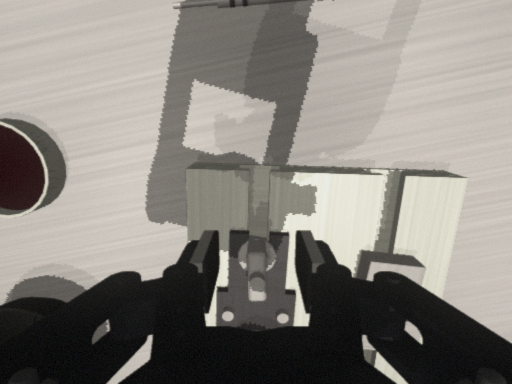

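View pics/w15c.png

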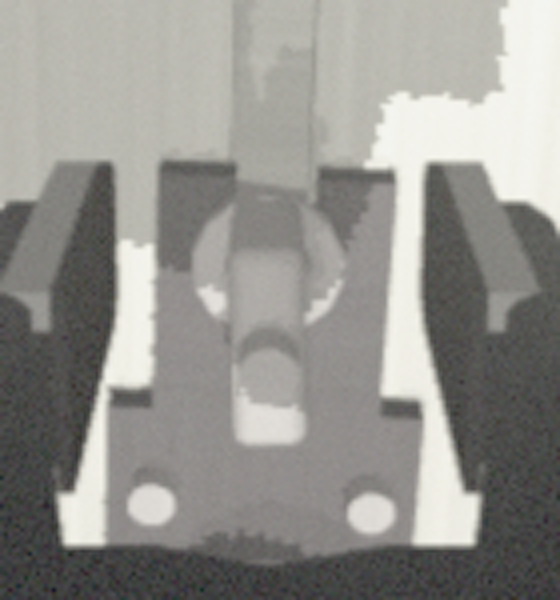

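Run:
```python
from h import *
z=np.load('/tmp/w15.npz');im=z['im'];d=z['d'];K=z['K'];T=z['T']
c=im[222:262,236:284];a=cv2.resize(c,None,fx=14,fy=14,interpolation=cv2.INTER_CUBIC);a=np.clip(255*(a/200.)**.7,0,255).astype(np.uint8);cv2.imwrite('pics/w15d.png',a[...,::-1])
P=cloud(K,T,d)
# fork now vs before: mouth corners & outer edges
R=lambda u,v:onz(K,T,u,v,.042)
f=lambda a,b:(190+a/4-.4,190+b/4-.4)
L=R(*f(161,178));Q=R(*f(395,182));print('mouth corners',L,Q,'mid',(L+Q)/2)
for v in (234,236,238,240):print(v,[round(float(x),4) for x in P[v,250:268:3,2]])
```

```text
mouth corners [ 0.51729903 -0.20246836  0.042     ] [ 0.52782393 -0.15525998  0.042     ] mid [ 0.52256148 -0.17886417  0.042     ]
234 [0.0054, 0.0053, 0.0054, 0.0054, 0.0053, 0.0066]
236 [0.0188, 0.0191, 0.0166, 0.0157, 0.0047, 0.0058]
238 [0.0411, 0.043, 0.0447, 0.0435, 0.0427, 0.0183]
240 [0.0565, 0.0572, 0.0576, 0.0588, 0.0578, 0.0442]
```

View pics/w15d.png

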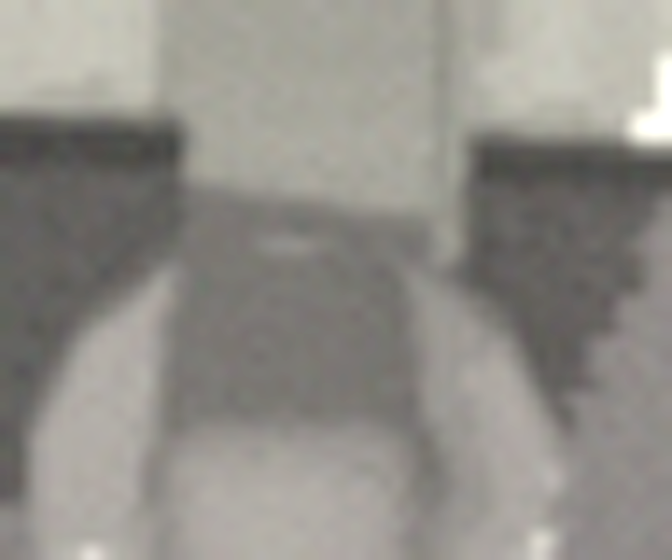

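The T-head's front edge shows under the lips as a straight edge across the slot, within about 10° of square. The fork mouth is within 1 mm of its first reading, and the gripper is clear. Handing in.

Run:
```python
from h import *
print(r.hand_in()); print(r.get_state()['clock'])
```

```text
the job is handed in; nothing more can be done
None
the job is handed in; nothing more can be done
```

I clamped the holder with the T-bolt and handed the job in at about 22.5 s; hand-in reports no verdict. I took the wing-nut bolt from the rack's middle pocket and lowered its head lengthways through the fork mouth. Then I pushed it home, turned it clockwise, tightened the nut and let go.

**Last checks:**
- **Home:** I felt about 3–5 N against the closed end of the fork. I did not measure the final distance from home separately.
- **Square:** looking down into the slot, the T-head's front edge lies across it, about 6–10° past square.
- **Tight:** the wing torque rose from about 0.14 to 0.51 N m at the end. That is above the 0.3–0.4 given as tight. The clamping force itself could not be measured.
- **Holder:** the fork mouth was within 1 mm of where I first measured it.
- **Clear:** the gripper was open and well above everything, with no contact force.

**Readings that disagreed:**
- **Thread torque:** early in the turn the measured torque was only about 0.06 N m, below the stated 0.15. I put that down to sensor offset.
- **Sideways offset:** the wrist camera showed the gripped bolt about 1.2 mm to one side, so I steered by positions relative to the slot and fork.
- **Slot and fork:** they measured about 1.5–2 mm out of line, where the description says within 1 mm.

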